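Make up the marking set-up kit in its caddy

TASK

Gather the set-up kit for the laser marker into the aluminium caddy, each piece upright on the floor of the pocket made for it: the v-block in the square pocket, the steel block in the long pocket, the loupe in the wide round pocket and the tall turned sample in the narrow round pocket. Set the pieces down, do not let them fall, and leave the short turned sample and the star knob standing where they are.

Things in the scene. Friction and masses are not known exactly. Their poses are not given: they have to be found in the camera images.
- v_block_center (a point): v-block: bare steel block 35 (x) x 40 (y) x 30 mm high whose V groove in the top runs along x; grasp it across its 40 mm, on the outer faces (along its y); point at its centre, 15 mm above its underside; z up
- steel_block_center (a point): plain ground steel block 25 (x) x 50 (y) x 25 mm high; point at its centre, 12.5 mm above its underside; z up. Grasp it across its 25 mm sides (along its x)
- loupe_center (a point): black eye loupe, a waisted hollow barrel standing upright, 38 mm in diameter at the foot and 36 mm at the top, 30 mm high; point on its axis, 15 mm above its underside; z up
- tall_sample_center (a point): the tall turned sample: smooth bare-metal cylinder standing upright, 20 mm in diameter, 50 mm high; point at its centre, 25 mm above its underside; z up
- short_sample_center (a point): look-alike that stays: the short turned sample, bare-metal cylinder, 22 mm in diameter, 34 mm high; point at its centre, 17 mm above its underside
- star_knob_center (a point): look-alike that stays: black star-shaped clamping knob lying on its flat side, 36 x 40 mm over the lobes, 19 mm high; point at its centre, 9.5 mm above its underside
- nest_long_floor (a point): grey plastic module with a black-lined pocket (79 x 87 x 10 mm along its x, y, z), fixed in one quarter of the aluminium caddy (11 mm rim); the four are turned alike, 80 mm apart along x and 88 mm along y, and their places change. Point: centre of the pocket floor, 6 mm above the table and 7 mm below the module's top. Pocket: a long rectangle, 44 mm along x and 68 mm along y (for the steel block, its length along y)
- nest_square_floor (a point): grey plastic module with a black-lined pocket (79 x 87 x 10 mm along its x, y, z), fixed in one quarter of the aluminium caddy (11 mm rim); the four are turned alike, 80 mm apart along x and 88 mm along y, and their places change. Point: centre of the pocket floor, 6 mm above the table and 7 mm below the module's top. Pocket: nearly square, 56 mm along x and 60 mm along y (for the v-block, sides parallel to the pocket's)
- nest_wide_round_floor (a point): grey plastic module with a black-lined pocket (79 x 87 x 10 mm along its x, y, z), fixed in one quarter of the aluminium caddy (11 mm rim); the four are turned alike, 80 mm apart along x and 88 mm along y, and their places change. Point: centre of the pocket floor, 6 mm above the table and 7 mm below the module's top. Pocket: a wide round, 56 mm in diameter (for the loupe)
- nest_narrow_round_floor (a point): grey plastic module with a black-lined pocket (79 x 87 x 10 mm along its x, y, z), fixed in one quarter of the aluminium caddy (11 mm rim); the four are turned alike, 80 mm apart along x and 88 mm along y, and their places change. Point: centre of the pocket floor, 6 mm above the table and 7 mm below the module's top. Pocket: a narrow round, 38 mm in diameter (for the tall turned sample)
Mind the look-alikes: they are no part of the job. Leave any blue, red or turquoise look-alike of the part that bears v_block_center alone.

How it is judged:
At the end, for the whole second after the job is handed in: Each of the four pieces is released, at rest and upright (within 0.12 rad) on the floor of its own pocket (centre within 14 mm of the pocket's centre, height within 3 mm); the short turned sample and the star knob still stand within 20 mm of where they started (horizontal distance between v_block_center and nest_square_floor below 0.014 m and z of v_block_center in the frame of nest_square_floor between 0.012 and 0.018 m and angle between each of v_block_center, steel_block_center, loupe_center, tall_sample_center's own z axis and vertical below 0.12 rad and linear speed of each of v_block, steel_block, loupe, tall_sample below 0.02 m/s and contact force between the fingers and v_block below 0.1 N and horizontal distance between steel_block_center and nest_long_floor below 0.014 m and z of steel_block_center in the frame of nest_long_floor between 0.0095 and 0.0155 m and contact force between the fingers and steel_block below 0.1 N and horizontal distance between loupe_center and nest_wide_round_floor below 0.014 m and z of loupe_center in the frame of nest_wide_round_floor between 0.012 and 0.018 m and contact force between the fingers and loupe below 0.1 N and horizontal distance between tall_sample_center and nest_narrow_round_floor below 0.014 m and z of tall_sample_center in the frame of nest_narrow_round_floor between 0.022 and 0.028 m and contact force between the fingers and tall_sample below 0.1 N and distance of each of short_sample_center, star_knob_center from where it was at the start of the episode below 0.02 m and angle between each of short_sample_center, star_knob_center's own z axis and vertical below 0.15 rad); the robot touches nothing.
It fails at once if a kit piece falls freely (faster than 0.7 m/s while nothing of the gripper touches it) ((linear speed of v_block above 0.7 m/s and contact force between the fingers and v_block below 0.05 N) or (linear speed of steel_block above 0.7 m/s and contact force between the fingers and steel_block below 0.05 N) or (linear speed of loupe above 0.7 m/s and contact force between the fingers and loupe below 0.05 N) or (linear speed of tall_sample above 0.7 m/s and contact force between the fingers and tall_sample below 0.05 N)).
It fails at once if the short sample is moved more than 20 mm or tipped (distance of short_sample_center from where it was at the start of the episode above 0.02 m or angle between short_sample_center's own z axis and vertical above 0.3 rad).
It fails at once if the star knob is moved more than 20 mm or tipped (distance of star_knob_center from where it was at the start of the episode above 0.02 m or angle between star_knob_center's own z axis and vertical above 0.3 rad).
It also fails if it takes over 99 s, if anything falls off the work surface, if the arm or the gripper's body presses on something with over 40 N, if the wrist force passes 120 N, or if a joint passes its speed limit or range.

ROBOT

A 7-joint arm with a two-finger parallel gripper is mounted at the origin on a cart in front of the work surface, level with it; the furniture and walls round the work are solid. World frame = base frame: x ahead of the robot, y to its left, z up, the work surface at z = 0. Lengths are in m, angles in rad, forces in N, time in s.
With the tool pointing down it reaches from about 0.4 to 0.85 m from the base axis. Payload 4.5 kg.
Tool frame: the origin (TCP) lies midway between the tips of the shut fingers; the grasp point (between the pads) lies 19 mm behind it; z points along the fingers, y is the line along which they close (so a half turn about z gives the same grasp; the last joint's range is limited). The gripper opens to 88 mm and grips with 3 to 60 N. Pads are 18 mm wide; open, the fingers measure 123 mm over their backs; the gripper's body (75 mm by 187 mm) begins 45 mm behind the grasp point.
Start: joints at [-1.206, 0.689, -0.195, 1.565, 0.157, 0.902, -0.215], TCP at [0.203, 0.591, 0.239] pointing down, gripper open.
Joint ranges: [-3.01, 3.01], [-0.46, 2.08], [-1.47, 1.51], [0.13, 2.56], [-1, 4.14], [0.04, 2.09], [-2.66, 2.66]. Speed limits (rad/s): [2.57, 2.57, 3.14, 3.14, 3.14, 3.14, 3.14].

INTERFACE

Orientations are given as a unit quaternion [x, y, z, w].
In Python, from plant import r gives the robot as it stands.
- The arm moves only by the tool carry_out, never from a script. Its argument "plan" is a list of rows, each an object with "rot": the turn, a rotation vector about the tool's x, y, z in rad, a list of three; "xyz": the shift along the tool's x, y, z in m, a list of three; "grip": the closure in counts, from 0 (fully open) to 255 (shut). In form: [{"rot": [wx, wy, wz], "xyz": [dx, dy, dz], "grip": grip}, ...]. A call has 1 to 8 rows; each row is the pose to reach, as a shift and turn from the pose commanded when the call began, along the tool's axes at that moment; what a row does not reach only later rows make up. A row lasts 1/12 s, in which the tool goes at most 41.7 mm and 7.16 degrees, less where a joint would pass 70% of its speed; a pose out of reach is approached as far as the arm can. A call with a gripper value outside its range is refused whole. The fingers move at their own pace and stop on an object; "squeeze" is the grip in N (left out, the last holds). Time passes only in rows, so rows that repeat a pose let the fingers close. It gives the time, the measured TCP pose, the force, the opening and the grip force at its end, in the units of the state.
- r.get_state(): the state, without advancing time (a new reading comes with each control period).
- r.snapshot(name): name is "scene" or "top" or "wrist"; returns the picture (400x640x3 uint8, red, green, blue); there is no depth.
- r.camera_params(name): a dict with "fx", "fy", "cx", "cy" (pixels), "position" and "attitude" of the camera in the world; the wrist camera has in their place "hand_eye" (4x4, takes a point from camera to tool coordinates, whose origin is the TCP and whose axes are the flange's). Camera axes: x right, y down, z forward; pixel columns grow to the right and rows downward; lengths in m; the calibration is good to about 2 mm. The wrist camera is an equidistant fisheye: a pixel r from the principal point sees the ray r / f radians off the axis. A picture is of the moment at which its call begins: read the wrist's pose just before it. camera_params takes no time and is no camera call.
- r.finish_job(): hands the job in; it is judged then, once.
The state is a dict: "clock": time; "q": joint angles; "qd": joint speeds; "joint_torque": joint torques, N m; "tool_pos": TCP position; "eef_rot": TCP orientation; "contact_force": force on the tool from outside, world axes, zero at the start; "moment": the same for the moment, N m; "opening": opening from 0.0 (shut) to 1.0 (fully open); "finger_force": force on a finger pad.
Only numpy, scipy, OpenCV 4.12 (cv2) and the standard library are available. Lean on these libraries where they do the work, as an engineer would, in place of code of your own. Each camera call takes 0.05 s, during which the arm holds its last target. There are 200 camera calls.

## Working session

There is one attempt and no reset: what is moved stays moved. The work goes in short steps, Python scripts to look and compute and a tool call to move; the robot and the scene stay as the last step left them, time stands still between calls to the robot, and variables do not carry over. Pictures are saved under pics/ and viewed, at most 14 in all, crops included, and the job is handed in when it is done.

Besides the shell and the picture viewer there is one more tool, called after "Emit:" by a JSON object that holds its "fn" and its "kwargs". carry_out: Moves the arm, as the interface text tells. Its arguments: {"type":"object","properties":{"plan":{"type":"array"},"squeeze":{"type":"number"}},"required":["plan"]}

```bash
mkdir -p pics; ls; python3 - <<'E'
from plant import r
import cv2
s=r.get_state();print(s)
for n in("scene","top","wrist"):
    print(n,r.camera_params(n)); cv2.imwrite(f"pics/{n}0.png",r.snapshot(n)[:,:,::-1])
E
```

```text
pics
{'clock': 0.0, 'q': array([-1.20619016,  0.68997113, -0.19452593,  1.56635594,  0.15729398,
        0.90248057, -0.21511043]), 'qd': array([ 0.00033559, -0.00093883,  0.00104193, -0.00149941, -0.00053229,
        0.0017402 , -0.00161607]), 'joint_torque': array([-6.51275514e-04, -5.27575314e+01, -1.26724765e+00, -1.53432798e+01,
       -5.27241791e-02,  6.53864976e-03,  1.68289434e-04]), 'tool_pos': array([0.20283628, 0.59049967, 0.23791517]), 'eef_rot': array([ 1.64609948e-01,  9.86358319e-01, -9.07120351e-04, -9.07469510e-05]), 'contact_force': array([0.7319854 , 0.58891664, 0.35574284]), 'moment': array([ 0.0115753 ,  0.06340712, -0.00763411]), 'finger_force': 0.0, 'opening': 0.9982039286928698}
scene {'fx': 508.7556191667095, 'fy': 508.7556191667095, 'cx': 325.50149257273114, 'cy': 203.9258809438753, 'position': array([-0.17096128, -0.44082975,  1.00963711]), 'attitude': array([ 0.85083466, -0.38468455,  0.15543456, -0.3223946 ])}
top {'fx': 415.0252760441663, 'fy': 415.0252760441663, 'cx': 325.76551055224405, 'cy': 199.81170759794577, 'position': array([0.33754962, 0.10426219, 1.34636859]), 'attitude': array([ 0.71544088, -0.69693836,  0.02774747, -0.04063687])}
wrist {'fx': 309.70691628693146, 'fy': 309.70691628693146, 'cx': 323.67919400611225, 'cy': 197.61171181818824, 'hand_eye': array([[-1.08566502e-04, -9.62669887e-01, -2.70678181e-01,
         6.84657641e-02],
       [ 9.99999811e-01, -2.68160615e-04,  5.52625509e-04,
         4.04152208e-04],
       [-6.04581163e-04, -2.70678070e-01,  9.62669734e-01,
        -1.45403961e-01],
       [ 0.00000000e+00,  0.00000000e+00,  0.00000000e+00,
         1.00000000e+00]])}
```

View pics/top0.png

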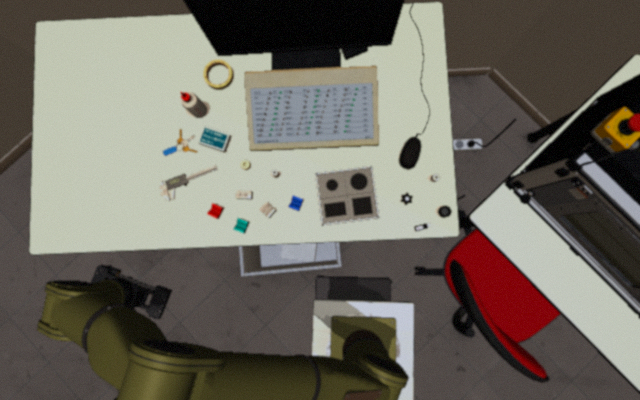

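View pics/scene0.png

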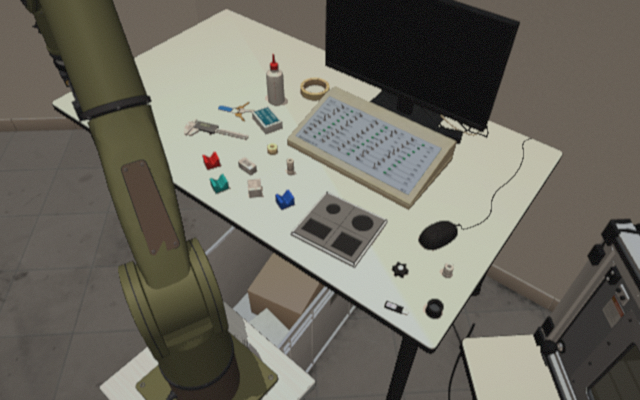

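Top view: caddy at (348,195). V-block candidates are red (216,211), turquoise (242,226), blue (297,203) and bare (268,209). Block (244,194), tall sample (276,173) vs short sample (434,178), loupe (445,211) vs star knob (407,198). I'll check this in a close crop.

```bash
cat >h.py <<'E'
import numpy as np,cv2
from scipy.spatial.transform import Rotation as R
from plant import r
def ray(n,uv,st=None):
    p=r.camera_params(n);uv=np.asarray(uv,float)
    x=(uv[0]-p['cx'])/p['fx'];y=(uv[1]-p['cy'])/p['fy']
    if n!='wrist': return np.array(p['position']),R.from_quat(p['attitude']).apply([x,y,1])
    t=np.hypot(x,y)+1e-12;d=np.array([x/t*np.sin(t),y/t*np.sin(t),np.cos(t)])
    H=np.array(p['hand_eye']);Q=R.from_quat(st['eef_rot'])
    return Q.apply(H[:3,3])+st['tool_pos'],Q.apply(H[:3,:3]@d)
def onz(n,uv,z,st=None):
    o,d=ray(n,uv,st);return o+d*(z-o[2])/d[2]
def proj(P,st):
    p=r.camera_params('wrist');H=np.array(p['hand_eye'])
    c=H[:3,:3].T@(R.from_quat(st['eef_rot']).inv().apply(np.array(P)-st['tool_pos'])-H[:3,3])
    t=np.arctan2(np.hypot(c[0],c[1]),c[2]);k=np.hypot(c[0],c[1])+1e-12
    return np.array([p['cx']+p['fx']*t*c[0]/k,p['cy']+p['fy']*t*c[1]/k])
E
python3 - <<'E'
from h import *
t=cv2.imread('pics/top0.png');s=cv2.imread('pics/scene0.png')
a=cv2.resize(t[150:240,200:460],(780,270),interpolation=cv2.INTER_CUBIC)
b=cv2.resize(s[140:330,190:460],(462,325),interpolation=cv2.INTER_CUBIC)
b=cv2.copyMakeBorder(b,0,0,0,318,cv2.BORDER_CONSTANT)
cv2.imwrite('pics/crop0.png',np.vstack([a,b]))
for k,uv,z in[('vb',(268,209),.03),('sb',(244,194),.025),('tall',(276,173),.05),('short',(434,177),.034),('loupe',(445,211),.03),('knob',(407,198),.019),('narrow',(334,185),.006),('wide',(360,181),.006),('l1',(335,210),.006),('l2',(361,206),.006)]:
    print(k,onz('top',uv,z).round(3))
E
```

```text
vb [0.431 0.313 0.03 ]
sb [0.478 0.393 0.025]
tall [0.544 0.289 0.05 ]
short [ 0.546 -0.212  0.034]
loupe [ 0.439 -0.248  0.03 ]
knob [ 0.478 -0.13   0.019]
narrow [0.516 0.105 0.006]
wide [0.532 0.021 0.006]
l1 [0.435 0.1   0.006]
l2 [0.45  0.016 0.006]
```

View pics/crop0.png

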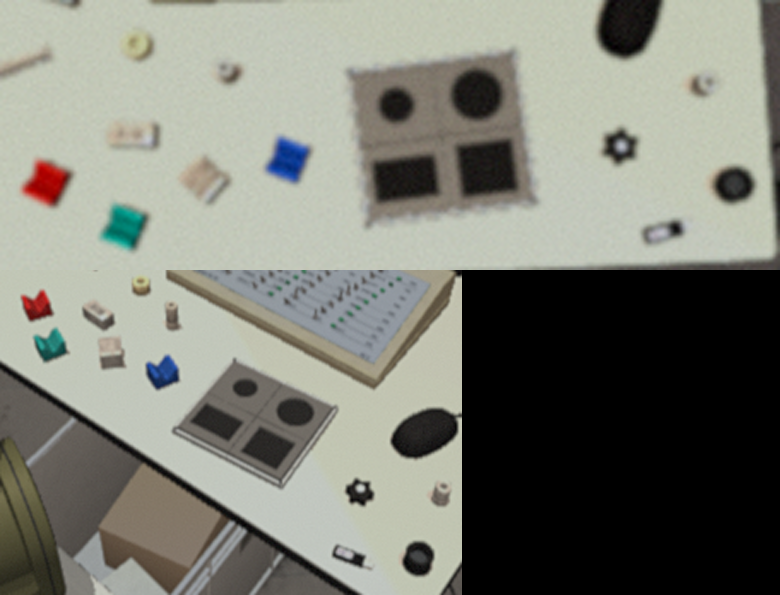

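Crop confirms: the bare V-block (crop 205,180) is the only unpainted one, steel block (133,134), tall sample (228,70), loupe (733,184; knob 620,146 is star-shaped). Pockets: narrow (396,103), wide (476,93), long (404,178), square (487,167). Going above the left group for a closer look.

```bash
cat >>h.py <<'E'
def go(P,yaw=None,st=None):
    "shift/turn in tool axes to bring TCP to P, tool z down, tool y along yaw (deg, mod 180)"
    st=st or r.get_state();Q=R.from_quat(st['eef_rot'])
    d=Q.inv().apply(np.array(P)-st['tool_pos'])
    y=Q.apply([0,1,0]);cur=np.degrees(np.arctan2(y[1],y[0]))
    if yaw is None: yaw=cur
    a=cur+(yaw-cur+90)%180-90
    c,s=np.cos(np.radians(a)),np.sin(np.radians(a))
    T=R.from_matrix(np.array([[-s,c,0],[c,s,0],[0,0,-1]]).T) if 0 else R.from_matrix(np.column_stack([np.cross([c,s,0],[0,0,-1]),[c,s,0],[0,0,-1]]))
    print('pos',st['tool_pos'].round(4),'yaw',cur.round(1),'xyz',d.round(4),'rot',(Q.inv()*T).as_rotvec().round(4),'q7',st['q'][6].round(2),'t',round(st['clock'],2))
E
python3 - <<'E'
from h import *
go([.45,.33,.30],90)
E
```

```text
pos [0.2029 0.5907 0.2381] yaw 71.1 xyz [-0.3184 -0.1664 -0.0617] rot [-1.400e-03 -1.000e-04 -3.307e-01] q7 -0.22 t 0.15
```

Emit:
{"fn": "carry_out", "kwargs": {"plan": [{"rot":[0,0,-0.11],"xyz":[-0.036,-0.019,-0.007],"grip":0},{"rot":[0,0,-0.22],"xyz":[-0.072,-0.038,-0.014],"grip":0},{"rot":[0,0,-0.33],"xyz":[-0.11,-0.057,-0.021],"grip":0},{"rot":[0,0,-0.33],"xyz":[-0.145,-0.076,-0.028],"grip":0},{"rot":[0,0,-0.33],"xyz":[-0.18,-0.095,-0.035],"grip":0},{"rot":[0,0,-0.33],"xyz":[-0.216,-0.114,-0.042],"grip":0},{"rot":[0,0,-0.33],"xyz":[-0.252,-0.133,-0.05],"grip":0},{"rot":[0,0,-0.33],"xyz":[-0.288,-0.152,-0.06],"grip":0}], "squeeze": 25}}

```text
clock: 0.82
tool_pos: [0.4267, 0.3519, 0.2986]
eef_rot: [0.0, 1.0, -0.0, -0.0]
contact_force: [1.1, 1.2, 0.9]
opening: 1.0
finger_force: 0.0
```

```bash
python3 - <<'E'
from h import *
go([.45,.33,.30],90)
s=r.get_state();cv2.imwrite('pics/w1.png',r.snapshot('wrist')[:,:,::-1])
import pickle;pickle.dump(s,open('w1.pkl','wb'))
E
```

```text
pos [0.4267 0.3519 0.2986] yaw 90.0 xyz [-0.0233 -0.0219 -0.0014] rot [-0.0009 -0.0008 -0.0008] q7 0.59 t 0.82
```

View pics/w1.png

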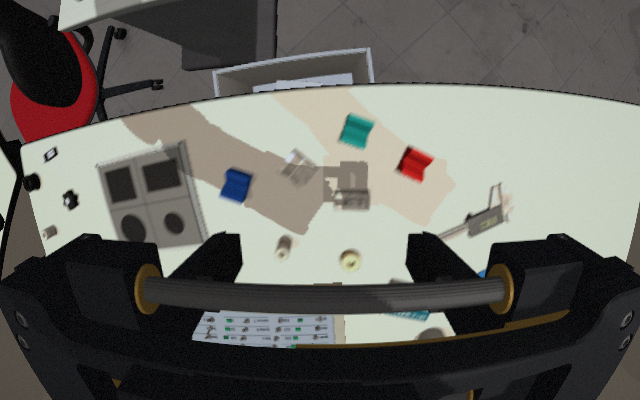

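Wrist view: bare V-block at (298,167), steel block (352,199), tall sample (284,247), caddy (155,195). Enlarging for orientations.

```bash
python3 - <<'E'
from h import *
import pickle;s=pickle.load(open('w1.pkl','rb'))
im=cv2.imread('pics/w1.png')
cv2.imwrite('pics/w1c.png',cv2.resize(im[140:265,255:385],(624,600),interpolation=cv2.INTER_CUBIC))
for k,uv,z in[('vb',(298,167),.025),('sb',(352,197),.025),('tall',(284,240),.05)]: print(k,onz('wrist',uv,z,s).round(3))
E
```

```text
vb [0.432 0.317 0.025]
sb [0.475 0.392 0.025]
tall [0.53  0.297 0.05 ]
```

View pics/w1c.png

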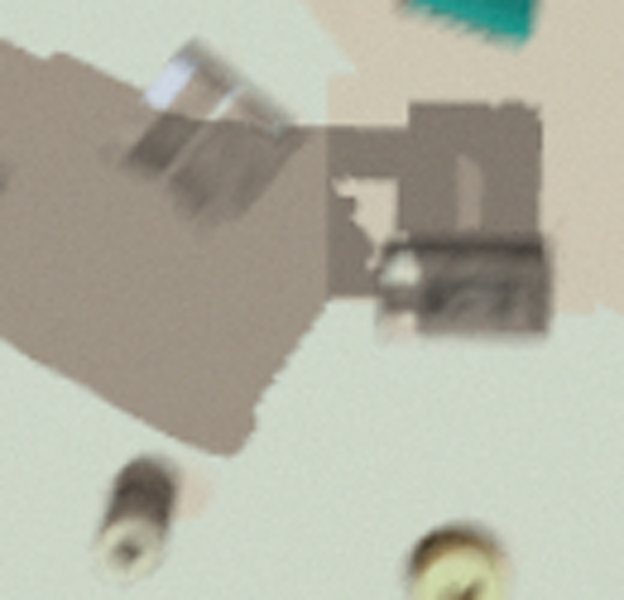

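```bash
python3 - <<'E'
from h import *
import pickle;s=pickle.load(open('w1.pkl','rb'))
f=lambda u,v:(255+u/4.8,140+v/4.8)
for k,uv,z in[('tall',(130,548),.05),('sbTL',(385,245),.025),('sbTR',(547,240),.025),('sbBL',(385,335),.025),('sbBR',(547,330),.025),('v1',(195,40),.03),('v2',(290,130),.03),('v3',(205,225),.03),('v4',(120,160),.03)]: print(k,onz('wrist',f(*uv),z,s).round(4))
go([.432,.314,.12],50,s)
E
```

```text
tall [0.5522 0.2928 0.05  ]
sbTL [0.4665 0.368  0.025 ]
sbTR [0.4649 0.4155 0.025 ]
sbBL [0.494  0.3683 0.025 ]
sbBR [0.4926 0.4166 0.025 ]
v1 [0.4058 0.3142 0.03  ]
v2 [0.4316 0.3407 0.03  ]
v3 [0.4592 0.3161 0.03  ]
v4 [0.44   0.2921 0.03  ]
pos [0.4267 0.3519 0.2986] yaw 90.0 xyz [-0.0055 -0.0377  0.1786] rot [-1.200e-03 -4.000e-04  6.974e-01] q7 0.59 t 0.82
```

V-block centre ≈ (0.434,0.316), sides 37 mm (fits 35×40), groove yaw ≈ −43°. Steel block ≈ (0.480,0.392), 48×27 mm. Tall sample ≈ (0.552,0.293). Moving above the V-block.

Emit:
{"fn": "carry_out", "kwargs": {"plan": [{"rot":[0,0,0.12],"xyz":[-0.005,-0.006,0.03],"grip":80},{"rot":[0,0,0.24],"xyz":[-0.007,-0.012,0.06],"grip":80},{"rot":[0,0,0.36],"xyz":[-0.007,-0.018,0.09],"grip":80},{"rot":[0,0,0.48],"xyz":[-0.007,-0.024,0.12],"grip":80},{"rot":[0,0,0.6],"xyz":[-0.007,-0.03,0.15],"grip":80},{"rot":[0,0,0.72],"xyz":[-0.007,-0.036,0.18],"grip":80},{"rot":[0,0,0.75],"xyz":[-0.007,-0.036,0.18],"grip":80},{"rot":[0,0,0.75],"xyz":[-0.007,-0.036,0.18],"grip":80}]}}

```text
clock: 1.53
tool_pos: [0.4319, 0.3176, 0.1178]
eef_rot: [0.366, 0.931, -0.002, -0.001]
contact_force: [0.0, 0.5, -0.2]
opening: 0.684
finger_force: 0.0
```

```bash
python3 - <<'E'
from h import *
go([.434,.316,.011],47)
s=r.get_state();im=r.snapshot('wrist')[:,:,::-1]
import pickle;pickle.dump(s,open('w2.pkl','wb'))
print(s['opening'],proj([.434,.316,.03],s))
cv2.imwrite('pics/w2.png',cv2.resize(im[100:320,160:480],(800,550)))
E
```

```text
pos [0.4319 0.3176 0.1178] yaw 47.1 xyz [-0.0026  0.0007  0.1068] rot [-0.0034 -0.0002  0.0011] q7 -0.01 t 1.53
0.6839167921638152 [323.26414798 204.76088718]
```

View pics/w2.png

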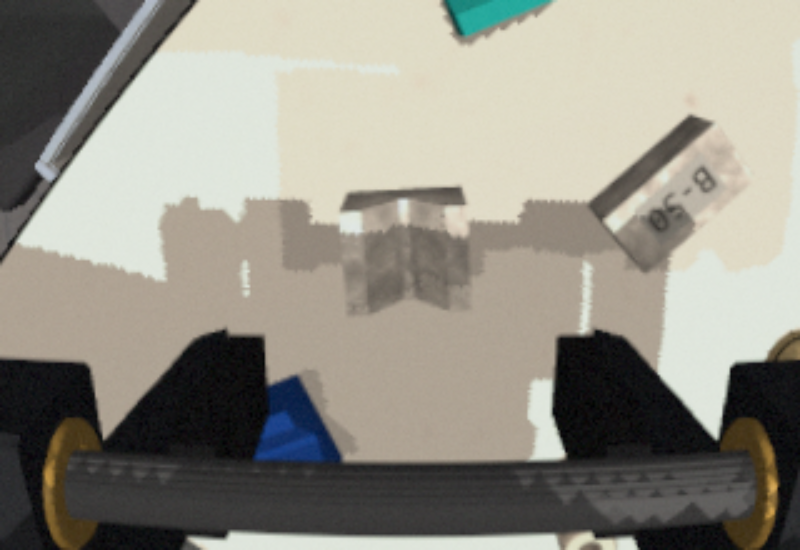

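V-block seen squarely between the fingers; top corners in the crop near (342,208), (466,205), (470,308), (349,313); steel block "B-50" at right.

```bash
python3 - <<'E'
from h import *
import pickle;s=pickle.load(open('w2.pkl','rb'))
f=lambda u,v:(160+u/2.5,100+v/2.5)
P=np.array([onz('wrist',f(*uv),.03,s) for uv in[(341,208),(467,205),(471,308),(349,313)]])
print(P.round(4),P.mean(0)); a=P[1]-P[0]+P[2]-P[3];print(np.degrees(np.arctan2(a[1],a[0])),np.linalg.norm(P[1]-P[0]),np.linalg.norm(P[1]-P[2]))
B=np.array([onz('wrist',f(*uv),.025,s) for uv in[(591,207),(714,122),(752,180),(645,270)]]);print('sb',B.round(4),B.mean(0))
c=P.mean(0);go([c[0],c[1],.010],np.degrees(np.arctan2(a[1],a[0])))
E
```

```text
[[0.4071 0.3126 0.03  ]
 [0.4329 0.3419 0.03  ]
 [0.4591 0.3202 0.03  ]
 [0.4336 0.2903 0.03  ]] [0.43318924 0.31624618 0.03      ]
49.05565560646575 0.039024028757820906 0.03396688447698936
sb [[0.4617 0.3705 0.025 ]
 [0.4682 0.4197 0.025 ]
 [0.4927 0.4183 0.025 ]
 [0.491  0.3706 0.025 ]] [0.47837306 0.3947943  0.025     ]
pos [0.4329 0.3188 0.1192] yaw 47.2 xyz [-0.002  -0.0017  0.1092] rot [ 0.0005 -0.0001 -0.0331] q7 -0.01 t 1.58
```

Emit:
{"fn": "carry_out", "kwargs": {"plan": [{"rot":[0,0,-0.033],"xyz":[-0.002,-0.002,0.03],"grip":80},{"rot":[0,0,-0.033],"xyz":[-0.002,-0.002,0.06],"grip":80},{"rot":[0,0,-0.033],"xyz":[-0.002,-0.002,0.085],"grip":80},{"rot":[0,0,-0.033],"xyz":[-0.002,-0.002,0.1],"grip":80},{"rot":[0,0,-0.033],"xyz":[-0.002,-0.002,0.109],"grip":80},{"rot":[0,0,-0.033],"xyz":[-0.002,-0.002,0.109],"grip":80},{"rot":[0,0,-0.033],"xyz":[-0.002,-0.002,0.109],"grip":200},{"rot":[0,0,-0.033],"xyz":[-0.002,-0.002,0.109],"grip":200}], "squeeze": 30}}

```text
clock: 2.25
tool_pos: [0.4339, 0.3162, 0.0113]
eef_rot: [0.351, 0.936, 0.001, 0.001]
contact_force: [-0.7, 0.1, -0.2]
opening: 0.559
finger_force: 0.0
```

Emit:
{"fn": "carry_out", "kwargs": {"plan": [{"rot":[0,0,0],"xyz":[0,0,0],"grip":200},{"rot":[0,0,0],"xyz":[0,0,0],"grip":200},{"rot":[0,0,0],"xyz":[0,0,0],"grip":200}]}}

```text
clock: 2.5
tool_pos: [0.4331, 0.3153, 0.011]
eef_rot: [0.351, 0.936, 0.0, 0.0]
contact_force: [-0.6, -1.3, 8.0]
opening: 0.449
finger_force: 30.0
```

```bash
python3 - <<'E'
from h import *
go([.44,.06,.2],95)
E
```

```text
pos [0.4331 0.3153 0.011 ] yaw 48.9 xyz [-0.1731 -0.1876 -0.1891] rot [ 8.000e-04  6.000e-04 -8.049e-01] q7 -0.0 t 2.5
```

Emit:
{"fn": "carry_out", "kwargs": {"plan": [{"rot":[0,0,0],"xyz":[0,0,-0.02],"grip":200},{"rot":[0,0,0],"xyz":[0,0,-0.055],"grip":200},{"rot":[0,0,-0.12],"xyz":[-0.015,-0.016,-0.085],"grip":200},{"rot":[0,0,-0.24],"xyz":[-0.04,-0.043,-0.107],"grip":200},{"rot":[0,0,-0.36],"xyz":[-0.066,-0.071,-0.128],"grip":200},{"rot":[0,0,-0.48],"xyz":[-0.092,-0.099,-0.15],"grip":200},{"rot":[0,0,-0.6],"xyz":[-0.118,-0.127,-0.17],"grip":200},{"rot":[0,0,-0.72],"xyz":[-0.144,-0.156,-0.189],"grip":200}]}}

```text
clock: 3.17
tool_pos: [0.4386, 0.109, 0.1963]
eef_rot: [-0.004, 1.0, -0.0, 0.001]
contact_force: [1.3, -1.0, -1.2]
opening: 0.45
finger_force: 30.0
```

Emit:
{"fn": "carry_out", "kwargs": {"plan": [{"rot":[0,0,-0.08],"xyz":[-0.015,-0.036,0],"grip":200},{"rot":[0,0,-0.08],"xyz":[-0.015,-0.036,0],"grip":200},{"rot":[0,0,-0.08],"xyz":[-0.015,-0.036,0],"grip":200}]}}

```text
clock: 3.42
tool_pos: [0.4546, 0.071, 0.1952]
eef_rot: [-0.037, 0.999, -0.001, 0.001]
contact_force: [-1.4, 0.3, -2.7]
opening: 0.449
finger_force: 30.0
```

```bash
python3 - <<'E'
from h import *
go([.44,.06,.2],95)
import pickle
s=r.get_state();im=r.snapshot('wrist')[:,:,::-1]
print(s['opening'],s['finger_force'])
pickle.dump(s,open('w3.pkl','wb'));cv2.imwrite('pics/w3.png',im)
g=cv2.cvtColor(im,cv2.COLOR_BGR2GRAY)
_,l,st,c=cv2.connectedComponentsWithStats((g<45).astype(np.uint8))
for i in range(1,len(st)):
    if 300<st[i,4]<20000: print(st[i],c[i].round(1),onz('wrist',c[i],.006,s).round(4))
E
```

```text
pos [0.4546 0.071  0.1952] yaw 94.2 xyz [ 0.0153 -0.0099 -0.0048] rot [-0.0012  0.0012 -0.0134] q7 0.92 t 3.42
0.44906213255759964 29.959299406036735
[  64    0   80   62 3540] [108.8  25.4] [ 0.2727 -0.2179  0.006 ]
[140  27  83  58 863] [181.2  57.4] [ 0.3269 -0.1013  0.006 ]
[ 68 141  31  30 630] [ 83.2 155.1] [ 0.4447 -0.2591  0.006 ]
[ 320  144   62   44 2107] [350.9 166. ] [0.4423 0.0999 0.006 ]
[ 242  146   58   53 2510] [270.5 171.7] [0.455  0.0118 0.006 ]
[146 172  26  31 444] [159.7 186.6] [ 0.4814 -0.129   0.006 ]
[  0 179  24  92 751] [  8.7 218.9] [ 0.5644 -0.505   0.006 ]
```

View pics/w3.png

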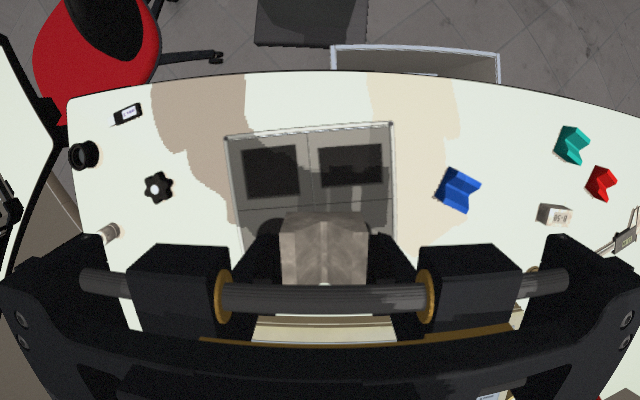

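Caddy is clear: square pocket at px (270,172), long at (351,166), 89 mm apart as expected, caddy yaw ≈ 8°. V-block is held square. Setting it down.

```bash
python3 - <<'E'
from h import *
go([.455,.012,.018],98)
E
```

```text
pos [0.454  0.0736 0.1951] yaw 94.5 xyz [ 0.004  -0.0615  0.1771] rot [ 0.0001  0.0008 -0.0614] q7 0.92 t 3.47
```

Emit:
{"fn": "carry_out", "kwargs": {"plan": [{"rot":[0,0,-0.03],"xyz":[0.001,-0.022,0.02],"grip":200},{"rot":[0,0,-0.061],"xyz":[0.003,-0.044,0.04],"grip":200},{"rot":[0,0,-0.061],"xyz":[0.004,-0.06,0.07],"grip":200},{"rot":[0,0,-0.061],"xyz":[0.004,-0.061,0.1],"grip":200},{"rot":[0,0,-0.061],"xyz":[0.004,-0.061,0.13],"grip":200},{"rot":[0,0,-0.061],"xyz":[0.004,-0.061,0.145],"grip":200},{"rot":[0,0,-0.061],"xyz":[0.004,-0.061,0.145],"grip":200},{"rot":[0,0,-0.061],"xyz":[0.004,-0.061,0.145],"grip":200}]}}

```text
clock: 4.13
tool_pos: [0.4543, 0.0156, 0.0494]
eef_rot: [-0.073, 0.997, 0.0, -0.001]
contact_force: [-0.5, 0.8, -2.2]
opening: 0.455
finger_force: 30.0
```

```bash
python3 - <<'E'
from h import *
go([.455,.012,.0175],98)
E
```

```text
pos [0.4543 0.0156 0.0494] yaw 98.4 xyz [-0.0002 -0.0036  0.0319] rot [ 0.0002 -0.0016  0.007 ] q7 0.86 t 4.13
```

Emit:
{"fn": "carry_out", "kwargs": {"plan": [{"rot":[0,0,0.007],"xyz":[0,-0.003,0.012],"grip":200},{"rot":[0,0,0.007],"xyz":[0,-0.003,0.022],"grip":200},{"rot":[0,0,0.007],"xyz":[0,-0.003,0.028],"grip":200},{"rot":[0,0,0.007],"xyz":[0,-0.003,0.0315],"grip":200},{"rot":[0,0,0.007],"xyz":[0,-0.003,0.0315],"grip":200},{"rot":[0,0,0.007],"xyz":[0,-0.003,0.0315],"grip":200}]}}

```text
clock: 4.63
tool_pos: [0.4562, 0.0117, 0.0194]
eef_rot: [-0.069, 0.998, 0.0, 0.001]
contact_force: [1.0, 0.4, -2.7]
opening: 0.452
finger_force: 30.0
```

Emit:
{"fn": "carry_out", "kwargs": {"plan": [{"rot":[0,0,0],"xyz":[0,0,0],"grip":100},{"rot":[0,0,0],"xyz":[0,0,0],"grip":90},{"rot":[0,0,0],"xyz":[0,0,0],"grip":80},{"rot":[0,0,0],"xyz":[0,0,0],"grip":80}]}}

```text
clock: 4.97
tool_pos: [0.4556, 0.0109, 0.0188]
eef_rot: [-0.068, 0.998, 0.0, 0.001]
contact_force: [-0.5, -0.2, -0.7]
opening: 0.684
finger_force: 0.0
```

Emit:
{"fn": "carry_out", "kwargs": {"plan": [{"rot":[0,0,0],"xyz":[0,0,-0.015],"grip":80},{"rot":[0,0,0],"xyz":[0,0,-0.04],"grip":80},{"rot":[0,0,0],"xyz":[0,0,-0.075],"grip":80},{"rot":[0,0,0],"xyz":[0,0,-0.11],"grip":80},{"rot":[0,0,0],"xyz":[0,0,-0.14],"grip":80},{"rot":[0,0,0],"xyz":[0,0,-0.14],"grip":80},{"rot":[0,0,0],"xyz":[0,0,-0.14],"grip":80}]}}

```text
clock: 5.55
tool_pos: [0.456, 0.0105, 0.1597]
eef_rot: [-0.067, 0.998, 0.0, 0.002]
contact_force: [-0.8, -0.1, -0.8]
opening: 0.687
finger_force: 0.0
```

```bash
python3 - <<'E'
from h import *
go([.479,.394,.14],0); go([.479,.394,.14],2)
import pickle
s=r.get_state();im=r.snapshot('wrist')[:,:,::-1]
pickle.dump(s,open('w4.pkl','wb'));cv2.imwrite('pics/w4.png',im)
E
```

```text
pos [0.456  0.0105 0.1597] yaw 97.7 xyz [-0.0744  0.3769  0.02  ] rot [-0.0023  0.0028 -1.4358] q7 0.8 t 5.55
pos [0.456  0.0105 0.1597] yaw 97.7 xyz [-0.0744  0.3769  0.02  ] rot [-0.0024  0.0027 -1.4707] q7 0.8 t 5.55
```

View pics/w4.png

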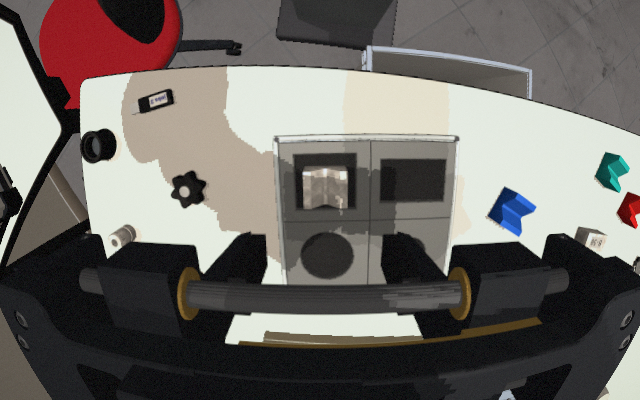

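V-block sits upright in the square pocket (326,187). Now to the steel block.

Emit:
{"fn": "carry_out", "kwargs": {"plan": [{"rot":[0,0,0.12],"xyz":[-0.007,0.035,0],"grip":80},{"rot":[0,0,0.24],"xyz":[-0.014,0.07,0],"grip":80},{"rot":[0,0,0.36],"xyz":[-0.021,0.105,0],"grip":80},{"rot":[0,0,0.48],"xyz":[-0.028,0.14,0],"grip":80},{"rot":[0,0,0.6],"xyz":[-0.035,0.175,0],"grip":80},{"rot":[0,0,0.72],"xyz":[-0.042,0.21,0],"grip":80},{"rot":[0,0,0.84],"xyz":[-0.049,0.245,0],"grip":80},{"rot":[0,0,0.96],"xyz":[-0.056,0.28,0],"grip":80}]}}

```text
clock: 6.27
tool_pos: [0.4715, 0.2968, 0.1565]
eef_rot: [0.403, 0.915, -0.002, -0.0]
contact_force: [0.8, -0.6, -0.4]
opening: 0.685
finger_force: 0.0
```

```bash
python3 - <<'E'
from h import *
go([.479,.394,.14],1)
E
```

```text
pos [0.4715 0.2968 0.1565] yaw 42.5 xyz [0.0665 0.0713 0.0162] rot [-0.0033  0.0019  0.7247] q7 -0.26 t 6.27
```

Emit:
{"fn": "carry_out", "kwargs": {"plan": [{"rot":[0,0,0.12],"xyz":[0.016,0.018,0.004],"grip":80},{"rot":[0,0,0.24],"xyz":[0.032,0.036,0.008],"grip":80},{"rot":[0,0,0.36],"xyz":[0.048,0.054,0.016],"grip":80},{"rot":[0,0,0.48],"xyz":[0.065,0.07,0.016],"grip":80},{"rot":[0,0,0.6],"xyz":[0.065,0.07,0.016],"grip":80},{"rot":[0,0,0.71],"xyz":[0.065,0.07,0.016],"grip":80},{"rot":[0,0,0.71],"xyz":[0.065,0.07,0.016],"grip":80},{"rot":[0,0,0.71],"xyz":[0.065,0.07,0.016],"grip":80}]}}

```text
clock: 6.93
tool_pos: [0.4791, 0.3902, 0.1408]
eef_rot: [0.693, 0.721, -0.002, 0.001]
contact_force: [-0.5, 0.3, 0.6]
opening: 0.69
finger_force: 0.0
```

```bash
python3 - <<'E'
from h import *
go([.479,.394,.010],1)
import pickle
s=r.get_state();im=r.snapshot('wrist')[:,:,::-1]
pickle.dump(s,open('w5.pkl','wb'));cv2.imwrite('pics/w5.png',cv2.resize(im[100:320,160:480],(800,550)))
E
```

```text
pos [0.4791 0.3902 0.1408] yaw 2.3 xyz [0.0042 0.0002 0.1308] rot [-0.0012  0.0032  0.0232] q7 -0.84 t 6.93
```

View pics/w5.png

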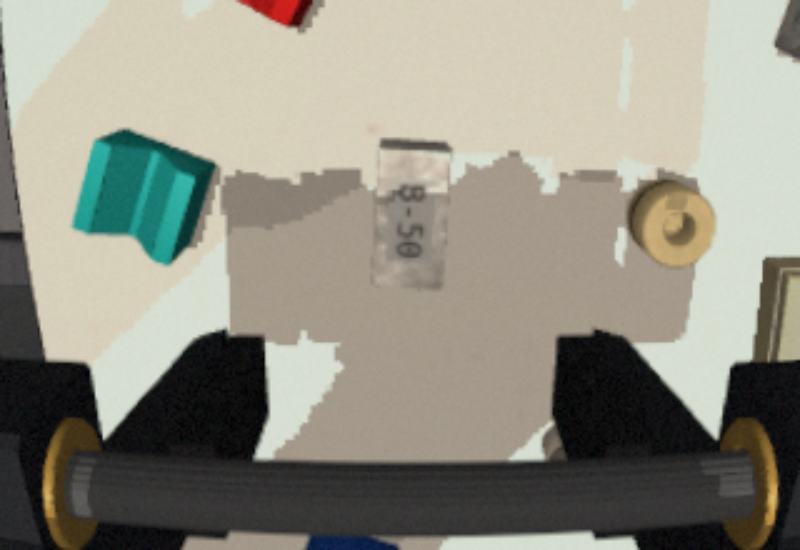

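Steel block "B-50" squarely between the fingers; top corners at crop (377,149), (450,153), (442,290), (371,284).

```bash
python3 - <<'E'
from h import *
import pickle;s=pickle.load(open('w5.pkl','rb'))
f=lambda u,v:(160+u/2.5,100+v/2.5)
B=np.array([onz('wrist',f(*uv),.025,s) for uv in[(377,149),(450,153),(442,290),(371,284)]])
a=B[1]-B[0]+B[2]-B[3];y=np.degrees(np.arctan2(a[1],a[0]));b=B[0]-B[3]+B[1]-B[2];c=B.mean(0)
print(B.round(4),c,y,np.degrees(np.arctan2(b[1],b[0])),np.linalg.norm(a)/2,np.linalg.norm(b)/2)
go([c[0],c[1],.010],np.degrees(np.arctan2(b[1],b[0]))-90)
E
```

```text
[[0.468  0.4193 0.025 ]
 [0.4929 0.4189 0.025 ]
 [0.4927 0.3695 0.025 ]
 [0.4673 0.3708 0.025 ]] [0.48023478 0.39462913 0.025     ] -1.8013619017564608 89.48574909537201 0.025161439570695415 0.04894168178138137
pos [0.4793 0.3902 0.1411] yaw 2.3 xyz [0.0047 0.0012 0.1311] rot [-0.001   0.0024  0.0492] q7 -0.84 t 6.98
```

Emit:
{"fn": "carry_out", "kwargs": {"plan": [{"rot":[0,0,0.05],"xyz":[0.004,0.001,0.035],"grip":80},{"rot":[0,0,0.05],"xyz":[0.004,0.001,0.07],"grip":80},{"rot":[0,0,0.05],"xyz":[0.004,0.001,0.1],"grip":80},{"rot":[0,0,0.05],"xyz":[0.004,0.001,0.12],"grip":80},{"rot":[0,0,0.05],"xyz":[0.004,0.001,0.131],"grip":80},{"rot":[0,0,0.05],"xyz":[0.004,0.001,0.131],"grip":80},{"rot":[0,0,0.05],"xyz":[0.004,0.001,0.131],"grip":230},{"rot":[0,0,0.05],"xyz":[0.004,0.001,0.131],"grip":230}], "squeeze": 30}}

```text
clock: 7.65
tool_pos: [0.4816, 0.3956, 0.0127]
eef_rot: [0.712, 0.703, 0.001, 0.0]
contact_force: [0.3, 0.4, -0.0]
opening: 0.558
finger_force: 0.0
```

Emit:
{"fn": "carry_out", "kwargs": {"plan": [{"rot":[0,0,0],"xyz":[0,0,0],"grip":230},{"rot":[0,0,0],"xyz":[0,0,0],"grip":230},{"rot":[0,0,0],"xyz":[0,0,0],"grip":230},{"rot":[0,0,0],"xyz":[0,0,0],"grip":230},{"rot":[0,0,0],"xyz":[0,0,0],"grip":230}]}}

```text
clock: 8.07
tool_pos: [0.4804, 0.3953, 0.0121]
eef_rot: [0.712, 0.703, 0.0, -0.0]
contact_force: [-2.2, -0.9, 6.5]
opening: 0.281
finger_force: 30.0
```

```bash
python3 - <<'E'
from h import *
go([.442,.10,.12],8)
E
```

```text
pos [0.4804 0.3953 0.0121] yaw -0.7 xyz [-0.2958 -0.0347 -0.108 ] rot [-1.000e-04 -5.000e-04 -1.523e-01] q7 -0.91 t 8.07
```

Emit:
{"fn": "carry_out", "kwargs": {"plan": [{"rot":[0,0,0],"xyz":[0,0,-0.02],"grip":230},{"rot":[0,0,0],"xyz":[0,0,-0.05],"grip":230},{"rot":[0,0,-0.05],"xyz":[-0.025,-0.003,-0.08],"grip":230},{"rot":[0,0,-0.1],"xyz":[-0.06,-0.007,-0.1],"grip":230},{"rot":[0,0,-0.152],"xyz":[-0.1,-0.012,-0.108],"grip":230},{"rot":[0,0,-0.152],"xyz":[-0.14,-0.017,-0.108],"grip":230},{"rot":[0,0,-0.152],"xyz":[-0.18,-0.021,-0.108],"grip":230},{"rot":[0,0,-0.152],"xyz":[-0.22,-0.026,-0.108],"grip":230}]}}

```text
clock: 8.73
tool_pos: [0.4517, 0.1736, 0.1198]
eef_rot: [0.656, 0.755, 0.001, 0.0]
contact_force: [0.7, -1.4, -2.5]
opening: 0.279
finger_force: 30.0
```

Emit:
{"fn": "carry_out", "kwargs": {"plan": [{"rot":[0,0,0],"xyz":[-0.035,0,0],"grip":230},{"rot":[0,0,0],"xyz":[-0.06,0,0],"grip":230},{"rot":[0,0,0],"xyz":[-0.074,0,0],"grip":230},{"rot":[0,0,0],"xyz":[-0.074,0,0],"grip":230},{"rot":[0,0,0],"xyz":[-0.074,0,0],"grip":230}]}}

```text
clock: 9.15
tool_pos: [0.4624, 0.1016, 0.1193]
eef_rot: [0.657, 0.754, 0.0, 0.0]
contact_force: [0.3, 0.3, -1.5]
opening: 0.279
finger_force: 30.0
```

```bash
python3 - <<'E'
from h import *
go([.442,.10,.0195],8)
import pickle
s=r.get_state();im=r.snapshot('wrist')[:,:,::-1];print(s['opening'],s['finger_force'])
pickle.dump(s,open('w6.pkl','wb'));cv2.imwrite('pics/w6.png',cv2.resize(im[60:320,140:500],(800,578)))
E
```

```text
pos [0.4624 0.1016 0.1193] yaw 7.9 xyz [ 0.0012 -0.0204  0.0998] rot [ 0.0004 -0.0002 -0.0025] q7 -0.5 t 9.15
0.2788459291287906 29.999713897705078
```

View pics/w6.png

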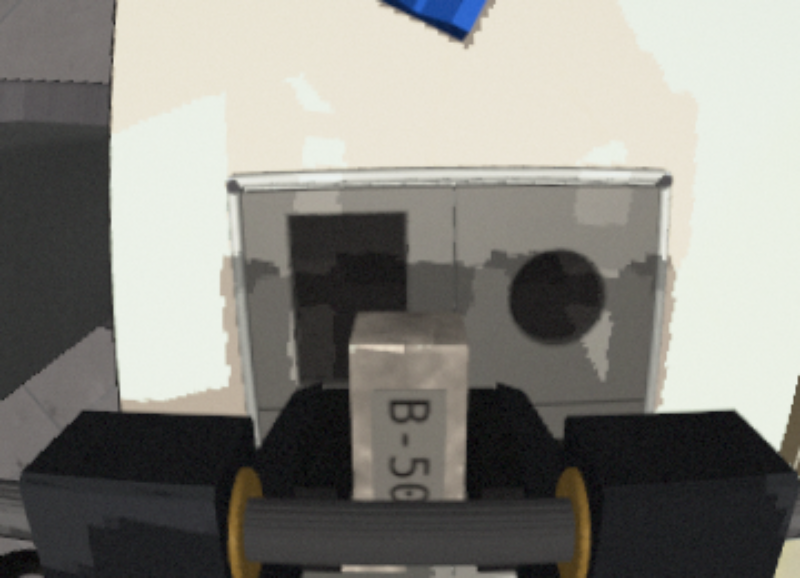

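```bash
python3 - <<'E'
from h import *
import pickle;s=pickle.load(open('w6.pkl','rb'))
f=lambda u,v:(140+u/2.222,60+v/2.222)
print('narrow',onz('wrist',f(557,297),.008,s).round(4))
for c in[(289,213),(406,212),(300,384)]:print(onz('wrist',f(*c),.013,s).round(4))
go([.442,.10,.0195],8)
E
```

```text
narrow [0.5213 0.1107 0.008 ]
[0.415 0.13  0.013]
[0.4581 0.136  0.013 ]
[0.4256 0.0627 0.013 ]
pos [0.4623 0.103  0.1193] yaw 8.0 xyz [-0.0003 -0.0206  0.0998] rot [ 0.0007 -0.0011 -0.0002] q7 -0.5 t 9.2
```

Emit:
{"fn": "carry_out", "kwargs": {"plan": [{"rot":[0,0,0],"xyz":[0,-0.015,0.015],"grip":230},{"rot":[0,0,0],"xyz":[0,-0.0205,0.04],"grip":230},{"rot":[0,0,0],"xyz":[0.001,-0.0205,0.065],"grip":230},{"rot":[0,0,0],"xyz":[0.001,-0.0205,0.08],"grip":230},{"rot":[0,0,0],"xyz":[0.001,-0.0205,0.09],"grip":230},{"rot":[0,0,0],"xyz":[0.001,-0.0205,0.096],"grip":230},{"rot":[0,0,0],"xyz":[0.001,-0.0205,0.0995],"grip":230},{"rot":[0,0,0],"xyz":[0.001,-0.0205,0.0995],"grip":230}]}}

```text
clock: 9.87
tool_pos: [0.4423, 0.1027, 0.0206]
eef_rot: [0.655, 0.756, -0.001, -0.001]
contact_force: [0.3, -0.5, -1.7]
opening: 0.281
finger_force: 30.0
```

Emit:
{"fn": "carry_out", "kwargs": {"plan": [{"rot":[0,0,0],"xyz":[0,0,0],"grip":230},{"rot":[0,0,0],"xyz":[0,0,0],"grip":160},{"rot":[0,0,0],"xyz":[0,0,0],"grip":140},{"rot":[0,0,0],"xyz":[0,0,0],"grip":135},{"rot":[0,0,0],"xyz":[0,0,0],"grip":135}]}}

```text
clock: 10.28
tool_pos: [0.4424, 0.1004, 0.0216]
eef_rot: [0.656, 0.755, -0.001, -0.0]
contact_force: [0.8, 0.0, 0.2]
opening: 0.473
finger_force: 0.0
```

Emit:
{"fn": "carry_out", "kwargs": {"plan": [{"rot":[0,0,0],"xyz":[0,0,-0.015],"grip":135},{"rot":[0,0,0],"xyz":[0,0,-0.04],"grip":135},{"rot":[0,0,0],"xyz":[0,0,-0.075],"grip":135},{"rot":[0,0,0],"xyz":[0,0,-0.11],"grip":135},{"rot":[0,0,0],"xyz":[0,0,-0.13],"grip":135},{"rot":[0,0,0],"xyz":[0,0,-0.13],"grip":135}]}}

```text
clock: 10.78
tool_pos: [0.4442, 0.1009, 0.155]
eef_rot: [0.657, 0.754, 0.002, 0.001]
contact_force: [0.4, 0.6, -0.1]
opening: 0.472
finger_force: 0.0
```

```bash
python3 - <<'E'
from h import *
go([.552,.293,.14],8)
E
```

```text
pos [0.4442 0.1009 0.155 ] yaw 7.9 xyz [0.1754 0.1331 0.0156] rot [ 0.0032 -0.0011 -0.0018] q7 -0.92 t 10.78
```

Emit:
{"fn": "carry_out", "kwargs": {"plan": [{"rot":[0,0,-0.12],"xyz":[0.021,0.016,0],"grip":100},{"rot":[0,0,-0.24],"xyz":[0.042,0.032,0],"grip":100},{"rot":[0,0,-0.36],"xyz":[0.063,0.048,0],"grip":100},{"rot":[0,0,-0.48],"xyz":[0.084,0.064,0],"grip":100},{"rot":[0,0,-0.6],"xyz":[0.105,0.08,0],"grip":100},{"rot":[0,0,-0.72],"xyz":[0.126,0.096,0],"grip":100},{"rot":[0,0,-0.84],"xyz":[0.147,0.112,0],"grip":100},{"rot":[0,0,-0.96],"xyz":[0.168,0.128,0],"grip":100}]}}

```text
clock: 11.45
tool_pos: [0.5458, 0.2849, 0.1495]
eef_rot: [0.231, 0.973, -0.002, -0.002]
contact_force: [0.3, 1.2, -0.1]
opening: 0.609
finger_force: 0.0
```

Emit:
{"fn": "carry_out", "kwargs": {"plan": [{"rot":[0,0,-0.12],"xyz":[0,0,0],"grip":100},{"rot":[0,0,-0.24],"xyz":[0,0,0],"grip":100},{"rot":[0,0,-0.36],"xyz":[0,0,0],"grip":100},{"rot":[0,0,-0.48],"xyz":[0,0,0],"grip":100},{"rot":[0,0,-0.6],"xyz":[0,0,0],"grip":100},{"rot":[0,0,-0.6],"xyz":[0,0,0],"grip":100},{"rot":[0,0,-0.6],"xyz":[0,0,0],"grip":100}]}}

```text
clock: 12.03
tool_pos: [0.5454, 0.2841, 0.1496]
eef_rot: [-0.063, 0.998, -0.001, -0.003]
contact_force: [0.2, -0.5, 0.5]
opening: 0.61
finger_force: 0.0
```

```bash
python3 - <<'E'
from h import *
go([.552,.293,.016],98)
import pickle
s=r.get_state();im=r.snapshot('wrist')[:,:,::-1];print(s['opening'])
pickle.dump(s,open('w7.pkl','wb'));cv2.imwrite('pics/w7.png',cv2.resize(im[100:320,160:480],(800,550)))
E
```

```text
pos [0.5454 0.2841 0.1496] yaw 97.2 xyz [-0.0084  0.0082  0.1336] rot [-0.0016 -0.0051 -0.0142] q7 0.37 t 12.03
0.6101584713834115
```

View pics/w7.png

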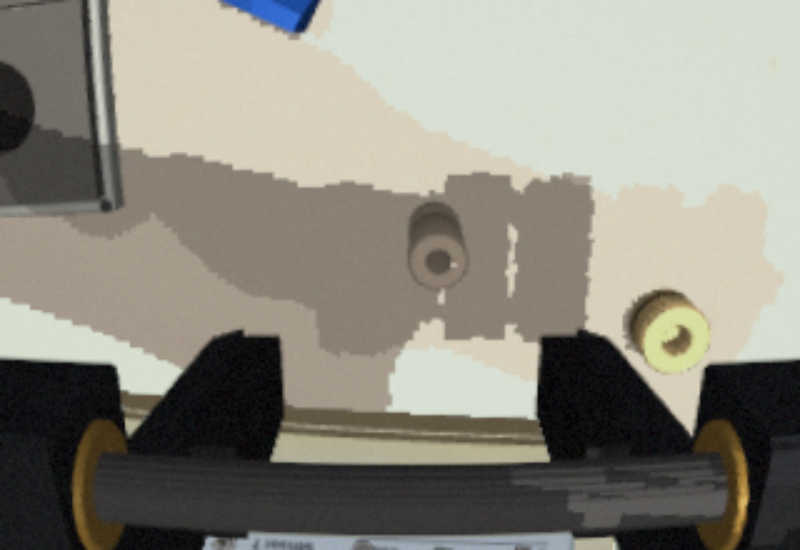

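Tall sample between the fingers: top disc centre at crop (438,260).

```bash
python3 - <<'E'
from h import *
import pickle;s=pickle.load(open('w7.pkl','rb'))
f=lambda u,v:(160+u/2.5,100+v/2.5)
c=onz('wrist',f(438,260),.05,s);print(c,onz('wrist',f(433,230),.0,s),np.linalg.norm(onz('wrist',f(409,260),.05,s)-onz('wrist',f(467,260),.05,s)))
go([c[0],c[1],.016],98)
E
```

```text
[0.54969968 0.29407487 0.05      ] [0.55228647 0.29419842 0.        ] 0.019216453309754314
pos [0.5455 0.2841 0.15  ] yaw 97.2 xyz [-0.006   0.0095  0.1339] rot [-0.0016 -0.0045 -0.0142] q7 0.37 t 12.08
```

Emit:
{"fn": "carry_out", "kwargs": {"plan": [{"rot":[0,-0.004,-0.014],"xyz":[-0.006,0.0095,0.02],"grip":100},{"rot":[0,-0.004,-0.014],"xyz":[-0.006,0.0095,0.05],"grip":100},{"rot":[0,-0.004,-0.014],"xyz":[-0.006,0.0095,0.08],"grip":100},{"rot":[0,-0.004,-0.014],"xyz":[-0.006,0.0095,0.105],"grip":100},{"rot":[0,-0.004,-0.014],"xyz":[-0.006,0.0095,0.125],"grip":100},{"rot":[0,-0.004,-0.014],"xyz":[-0.006,0.0095,0.134],"grip":100},{"rot":[0,-0.004,-0.014],"xyz":[-0.006,0.0095,0.134],"grip":100},{"rot":[0,-0.004,-0.014],"xyz":[-0.006,0.0095,0.134],"grip":140}], "squeeze": 20}}

```text
clock: 12.75
tool_pos: [0.5503, 0.2948, 0.0172]
eef_rot: [-0.071, 0.997, -0.0, 0.0]
contact_force: [-0.9, 1.0, 0.6]
opening: 0.555
finger_force: 0.0
```

Emit:
{"fn": "carry_out", "kwargs": {"plan": [{"rot":[0,0,0],"xyz":[0,0,0],"grip":170},{"rot":[0,0,0],"xyz":[0,0,0],"grip":190},{"rot":[0,0,0],"xyz":[0,0,0],"grip":200},{"rot":[0,0,0],"xyz":[0,0,0],"grip":230},{"rot":[0,0,0],"xyz":[0,0,0],"grip":230},{"rot":[0,0,0],"xyz":[0,0,0],"grip":230}]}}

```text
clock: 13.25
tool_pos: [0.5508, 0.2945, 0.0175]
eef_rot: [-0.071, 0.997, -0.0, 0.001]
contact_force: [-0.5, -0.3, 3.7]
opening: 0.217
finger_force: 20.0
```

```bash
python3 - <<'E'
from h import *
go([.521,.111,.12],98)
E
```

```text
pos [0.5508 0.2945 0.0175] yaw 98.1 xyz [ 0.0552 -0.1775 -0.1025] rot [-0.0009  0.0019  0.0023] q7 0.25 t 13.25
```

Emit:
{"fn": "carry_out", "kwargs": {"plan": [{"rot":[0,0,0],"xyz":[0,0,-0.02],"grip":230},{"rot":[0,0,0],"xyz":[0,0,-0.05],"grip":230},{"rot":[0,0,0],"xyz":[0.005,-0.017,-0.08],"grip":230},{"rot":[0,0,0],"xyz":[0.015,-0.048,-0.1],"grip":230},{"rot":[0,0,0],"xyz":[0.025,-0.08,-0.102],"grip":230},{"rot":[0,0,0],"xyz":[0.035,-0.113,-0.102],"grip":230},{"rot":[0,0,0],"xyz":[0.045,-0.145,-0.102],"grip":230},{"rot":[0,0,0],"xyz":[0.055,-0.17,-0.102],"grip":230}]}}

```text
clock: 13.92
tool_pos: [0.5195, 0.115, 0.1187]
eef_rot: [-0.07, 0.998, -0.002, 0.0]
contact_force: [-0.0, 0.5, -0.0]
opening: 0.219
finger_force: 20.0
```

Emit:
{"fn": "carry_out", "kwargs": {"plan": [{"rot":[0,0,0],"xyz":[0,-0.006,0.01],"grip":230},{"rot":[0,0,0],"xyz":[0,-0.007,0.02],"grip":230},{"rot":[0,0,0],"xyz":[0,-0.007,0.03],"grip":230},{"rot":[0,0,0],"xyz":[0,-0.007,0.03],"grip":230},{"rot":[0,0,0],"xyz":[0,-0.007,0.03],"grip":230}]}}

```text
clock: 14.33
tool_pos: [0.5205, 0.1134, 0.0882]
eef_rot: [-0.072, 0.997, 0.0, -0.0]
contact_force: [0.3, 0.8, -0.7]
opening: 0.217
finger_force: 20.0
```

```bash
python3 - <<'E'
from h import *
go([.521,.111,.0245],98)
E
```

```text
pos [0.5205 0.1134 0.0882] yaw 98.3 xyz [-0.0001 -0.0025  0.0637] rot [ 0.0004 -0.0001  0.0051] q7 0.39 t 14.33
```

Emit:
{"fn": "carry_out", "kwargs": {"plan": [{"rot":[0,0,0],"xyz":[0,-0.002,0.02],"grip":230},{"rot":[0,0,0],"xyz":[0,-0.002,0.038],"grip":230},{"rot":[0,0,0],"xyz":[0,-0.002,0.05],"grip":230},{"rot":[0,0,0],"xyz":[0,-0.002,0.058],"grip":230},{"rot":[0,0,0],"xyz":[0,-0.002,0.063],"grip":230},{"rot":[0,0,0],"xyz":[0,-0.002,0.0635],"grip":230},{"rot":[0,0,0],"xyz":[0,-0.002,0.0635],"grip":230}]}}

```text
clock: 14.92
tool_pos: [0.5214, 0.1101, 0.0257]
eef_rot: [-0.071, 0.997, -0.0, 0.001]
contact_force: [0.6, 0.4, 0.5]
opening: 0.218
finger_force: 20.0
```

Emit:
{"fn": "carry_out", "kwargs": {"plan": [{"rot":[0,0,0],"xyz":[0,0,0],"grip":230},{"rot":[0,0,0],"xyz":[0,0,0],"grip":180},{"rot":[0,0,0],"xyz":[0,0,0],"grip":150},{"rot":[0,0,0],"xyz":[0,0,0],"grip":135},{"rot":[0,0,0],"xyz":[0,0,0],"grip":135}]}}

```text
clock: 15.33
tool_pos: [0.5214, 0.1094, 0.0257]
eef_rot: [-0.071, 0.997, -0.0, 0.001]
contact_force: [0.2, 0.4, 0.6]
opening: 0.466
finger_force: 0.0
```

Emit:
{"fn": "carry_out", "kwargs": {"plan": [{"rot":[0,0,0],"xyz":[0,0,-0.015],"grip":135},{"rot":[0,0,0],"xyz":[0,0,-0.04],"grip":135},{"rot":[0,0,0],"xyz":[0,0,-0.075],"grip":135},{"rot":[0,0,0],"xyz":[0,0,-0.11],"grip":135},{"rot":[0,0,0],"xyz":[0,0,-0.14],"grip":135},{"rot":[0,0,0],"xyz":[0,0,-0.14],"grip":135}]}}

```text
clock: 15.83
tool_pos: [0.5236, 0.1118, 0.171]
eef_rot: [-0.071, 0.997, 0.001, 0.005]
contact_force: [0.3, 0.6, -0.1]
opening: 0.467
finger_force: 0.0
```

```bash
python3 - <<'E'
from h import *
import pickle;s=pickle.load(open('w4.pkl','rb'))
print('loupe from w4',onz('wrist',(97,145),.03,s).round(3))
go([.445,-.25,.15],98)
E
```

```text
loupe from w4 [ 0.44  -0.239  0.03 ]
pos [0.5236 0.1118 0.171 ] yaw 98.2 xyz [ 0.1294 -0.347   0.0191] rot [0.0016 0.01   0.0029] q7 0.53 t 15.83
```

Emit:
{"fn": "carry_out", "kwargs": {"plan": [{"rot":[0,0,0],"xyz":[0.014,-0.037,0],"grip":80},{"rot":[0,0,0],"xyz":[0.028,-0.074,0],"grip":80},{"rot":[0,0,0],"xyz":[0.043,-0.111,0.005],"grip":80},{"rot":[0,0,0],"xyz":[0.058,-0.148,0.01],"grip":80},{"rot":[0,0,0],"xyz":[0.072,-0.185,0.015],"grip":80},{"rot":[0,0,0],"xyz":[0.087,-0.222,0.02],"grip":80},{"rot":[0,0,0],"xyz":[0.1,-0.259,0.02],"grip":80},{"rot":[0,0,0],"xyz":[0.116,-0.296,0.02],"grip":80}]}}

```text
clock: 16.5
tool_pos: [0.4475, -0.2017, 0.145]
eef_rot: [-0.071, 0.997, -0.0, 0.0]
contact_force: [1.0, -0.1, 0.5]
opening: 0.683
finger_force: 0.0
```

Emit:
{"fn": "carry_out", "kwargs": {"plan": [{"rot":[0,0,0],"xyz":[0.015,-0.035,0],"grip":80},{"rot":[0,0,0],"xyz":[0.018,-0.045,0],"grip":80},{"rot":[0,0,0],"xyz":[0.018,-0.045,0],"grip":80},{"rot":[0,0,0],"xyz":[0.018,-0.045,0],"grip":80}]}}

```text
clock: 16.83
tool_pos: [0.4366, -0.247, 0.1454]
eef_rot: [-0.07, 0.998, -0.0, 0.001]
contact_force: [-0.5, 0.7, 0.3]
opening: 0.686
finger_force: 0.0
```

```bash
python3 - <<'E'
from h import *
go([.44,-.245,.016],98)
import pickle
s=r.get_state();im=r.snapshot('wrist')[:,:,::-1];print(s['opening'])
pickle.dump(s,open('w8.pkl','wb'));cv2.imwrite('pics/w8.png',cv2.resize(im[60:320,160:530],(800,562)))
E
```

```text
pos [ 0.4366 -0.247   0.1454] yaw 98.1 xyz [-0.0035  0.0015  0.1294] rot [-0.0001  0.0011  0.0013] q7 1.13 t 16.83
0.6858060914055157
```

View pics/w8.png

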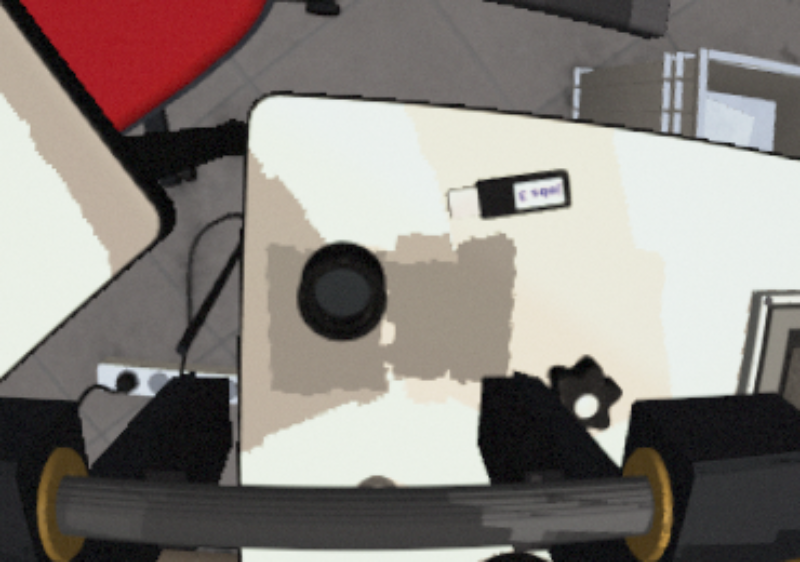

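Loupe standing at crop (342,297), star knob at (585,395) well clear.

```bash
python3 - <<'E'
from h import *
import pickle;s=pickle.load(open('w8.pkl','rb'))
f=lambda u,v:(160+u/2.162,60+v/2.162)
c=onz('wrist',f(342,297),.03,s);print(c,onz('wrist',f(342,284),0,s),np.linalg.norm(onz('wrist',f(300,297),.03,s)-onz('wrist',f(385,297),.03,s)))
go([c[0],c[1],.0105],98)
E
```

```text
[ 0.44210302 -0.25106637  0.03      ] [ 0.4445455  -0.25123343  0.        ] 0.03443713934583474
pos [ 0.4372 -0.2458  0.1457] yaw 98.2 xyz [-0.0039 -0.0059  0.1352] rot [0.0002 0.0017 0.0038] q7 1.13 t 16.88
```

Emit:
{"fn": "carry_out", "kwargs": {"plan": [{"rot":[0,0,0],"xyz":[-0.004,-0.006,0.02],"grip":80},{"rot":[0,0,0],"xyz":[-0.005,-0.006,0.055],"grip":80},{"rot":[0,0,0],"xyz":[-0.005,-0.006,0.085],"grip":80},{"rot":[0,0,0],"xyz":[-0.005,-0.006,0.11],"grip":80},{"rot":[0,0,0],"xyz":[-0.005,-0.006,0.128],"grip":80},{"rot":[0,0,0],"xyz":[-0.005,-0.006,0.136],"grip":80},{"rot":[0,0,0],"xyz":[-0.005,-0.006,0.136],"grip":80},{"rot":[0,0,0],"xyz":[-0.005,-0.006,0.136],"grip":110}], "squeeze": 20}}

```text
clock: 17.55
tool_pos: [0.4436, -0.251, 0.0102]
eef_rot: [-0.072, 0.997, -0.0, 0.001]
contact_force: [0.4, -0.3, 0.3]
opening: 0.634
finger_force: 0.0
```

Emit:
{"fn": "carry_out", "kwargs": {"plan": [{"rot":[0,0,0],"xyz":[0,0,0],"grip":130},{"rot":[0,0,0],"xyz":[0,0,0],"grip":150},{"rot":[0,0,0],"xyz":[0,0,0],"grip":200},{"rot":[0,0,0],"xyz":[0,0,0],"grip":200},{"rot":[0,0,0],"xyz":[0,0,0],"grip":200}]}}

```text
clock: 17.97
tool_pos: [0.4435, -0.2526, 0.0107]
eef_rot: [-0.071, 0.997, -0.001, 0.001]
contact_force: [-0.9, 0.3, 6.7]
opening: 0.396
finger_force: 19.5
```

Emit:
{"fn": "carry_out", "kwargs": {"plan": [{"rot":[0,0,0],"xyz":[0,0,-0.015],"grip":200},{"rot":[0,0,0],"xyz":[0,0,-0.04],"grip":200},{"rot":[0,0,0],"xyz":[0,0,-0.07],"grip":200},{"rot":[0,0,0],"xyz":[0,0,-0.1],"grip":200},{"rot":[0,0,0],"xyz":[0,0,-0.13],"grip":200},{"rot":[0,0,0],"xyz":[0,0,-0.13],"grip":200}]}}

```text
clock: 18.47
tool_pos: [0.4455, -0.2525, 0.1447]
eef_rot: [-0.071, 0.997, -0.002, 0.004]
contact_force: [0.4, 0.2, 0.0]
opening: 0.4
finger_force: 19.5
```

```bash
python3 - <<'E'
from h import *
go([.534,.023,.14],98)
import pickle
s=r.get_state();im=r.snapshot('wrist')[:,:,::-1]
pickle.dump(s,open('w9.pkl','wb'));cv2.imwrite('pics/w9.png',cv2.resize(im[100:320,160:480],(800,550)))
E
```

```text
pos [ 0.4455 -0.2525  0.1447] yaw 98.2 xyz [-0.1266  0.2602  0.0045] rot [-0.0049  0.0084  0.0027] q7 1.15 t 18.47
```

View pics/w9.png

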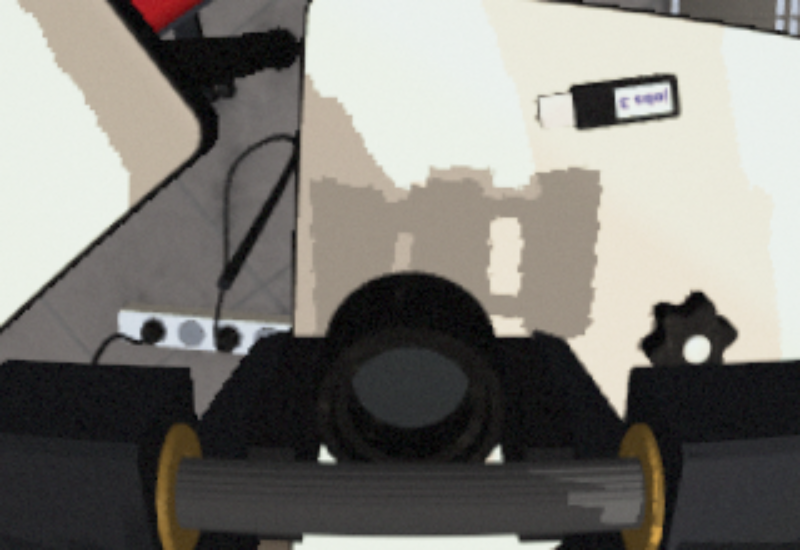

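Loupe is held upright between the fingers; the knob (695,330) is undisturbed. To the wide round pocket.

Emit:
{"fn": "carry_out", "kwargs": {"plan": [{"rot":[0,0,0],"xyz":[-0.01,0.02,0],"grip":200},{"rot":[0,0,0],"xyz":[-0.026,0.054,0],"grip":200},{"rot":[0,0,0],"xyz":[-0.043,0.088,0],"grip":200},{"rot":[0,0,0],"xyz":[-0.06,0.122,0],"grip":200},{"rot":[0,0,0],"xyz":[-0.076,0.156,0],"grip":200},{"rot":[0,0,0],"xyz":[-0.093,0.19,0],"grip":200},{"rot":[0,0,0],"xyz":[-0.11,0.224,0],"grip":200},{"rot":[0,0,0],"xyz":[-0.123,0.25,0],"grip":200}]}}

```text
clock: 19.18
tool_pos: [0.529, 0.0158, 0.1387]
eef_rot: [-0.072, 0.997, 0.0, 0.0]
contact_force: [0.3, -0.6, -0.3]
opening: 0.395
finger_force: 19.5
```

Emit:
{"fn": "carry_out", "kwargs": {"plan": [{"rot":[0,0,0],"xyz":[-0.003,0.01,0.02],"grip":200},{"rot":[0,0,0],"xyz":[-0.003,0.01,0.04],"grip":200},{"rot":[0,0,0],"xyz":[-0.003,0.01,0.06],"grip":200},{"rot":[0,0,0],"xyz":[-0.003,0.01,0.07],"grip":200},{"rot":[0,0,0],"xyz":[-0.003,0.01,0.07],"grip":200},{"rot":[0,0,0],"xyz":[-0.003,0.01,0.07],"grip":200}]}}

```text
clock: 19.68
tool_pos: [0.53, 0.0226, 0.069]
eef_rot: [-0.071, 0.997, -0.001, -0.0]
contact_force: [0.4, 0.5, -0.7]
opening: 0.394
finger_force: 19.5
```

```bash
python3 - <<'E'
from h import *
go([.534,.0235,.018],98)
E
```

```text
pos [0.53   0.0226 0.069 ] yaw 98.1 xyz [-0.0041  0.0004  0.051 ] rot [-0.001  -0.0008  0.0026] q7 0.53 t 19.68
```

Emit:
{"fn": "carry_out", "kwargs": {"plan": [{"rot":[0,0,0],"xyz":[-0.004,0,0.015],"grip":200},{"rot":[0,0,0],"xyz":[-0.004,0,0.03],"grip":200},{"rot":[0,0,0],"xyz":[-0.004,0,0.04],"grip":200},{"rot":[0,0,0],"xyz":[-0.004,0,0.047],"grip":200},{"rot":[0,0,0],"xyz":[-0.004,0,0.051],"grip":200},{"rot":[0,0,0],"xyz":[-0.004,0,0.051],"grip":200},{"rot":[0,0,0],"xyz":[-0.004,0,0.051],"grip":200}]}}

```text
clock: 20.27
tool_pos: [0.5347, 0.0235, 0.0189]
eef_rot: [-0.071, 0.997, -0.0, 0.001]
contact_force: [-0.6, -0.3, -0.5]
opening: 0.399
finger_force: 19.5
```

Emit:
{"fn": "carry_out", "kwargs": {"plan": [{"rot":[0,0,0],"xyz":[0,0,0],"grip":150},{"rot":[0,0,0],"xyz":[0,0,0],"grip":130},{"rot":[0,0,0],"xyz":[0,0,0],"grip":110},{"rot":[0,0,0],"xyz":[0,0,0],"grip":100},{"rot":[0,0,0],"xyz":[0,0,0],"grip":100}]}}

```text
clock: 20.68
tool_pos: [0.5347, 0.0234, 0.0187]
eef_rot: [-0.071, 0.997, -0.001, 0.001]
contact_force: [0.1, 0.1, -0.3]
opening: 0.609
finger_force: 0.0
```

Emit:
{"fn": "carry_out", "kwargs": {"plan": [{"rot":[0,0,0],"xyz":[0,0,-0.015],"grip":100},{"rot":[0,0,0],"xyz":[0,0,-0.04],"grip":100},{"rot":[0,0,0],"xyz":[0,0,-0.075],"grip":100},{"rot":[0,0,0],"xyz":[0,0,-0.11],"grip":100},{"rot":[0,0,0],"xyz":[0.03,0,-0.14],"grip":100},{"rot":[0,0,0],"xyz":[0.06,0,-0.16],"grip":100},{"rot":[0,0,0],"xyz":[0.09,0,-0.18],"grip":100},{"rot":[0,0,0],"xyz":[0.12,0,-0.2],"grip":100}]}}

```text
clock: 21.35
tool_pos: [0.414, 0.0064, 0.2193]
eef_rot: [-0.071, 0.997, -0.001, 0.0]
contact_force: [0.4, -0.6, 0.5]
opening: 0.61
finger_force: 0.0
```

Emit:
{"fn": "carry_out", "kwargs": {"plan": [{"rot":[0,0,0],"xyz":[-0.04,0.04,0],"grip":100},{"rot":[0,0,0],"xyz":[-0.06,0.08,0],"grip":100},{"rot":[0,0,0],"xyz":[-0.06,0.12,0],"grip":100},{"rot":[0,0,0],"xyz":[-0.06,0.16,0],"grip":100},{"rot":[0,0,0],"xyz":[-0.06,0.19,0],"grip":100},{"rot":[0,0,0],"xyz":[-0.06,0.19,0],"grip":100},{"rot":[0,0,0],"xyz":[-0.06,0.19,0],"grip":100}]}}

```text
clock: 21.93
tool_pos: [0.447, 0.2064, 0.2188]
eef_rot: [-0.074, 0.997, 0.0, 0.001]
contact_force: [0.7, -0.6, -0.5]
opening: 0.608
finger_force: 0.0
```

```bash
python3 - <<'E'
from h import *
s=r.get_state();w=r.snapshot('wrist')[:,:,::-1];sc=r.snapshot('scene')[:,:,::-1];t=r.snapshot('top')[:,:,::-1]
a=cv2.resize(w[60:260,0:360],(540,300))
b=cv2.resize(sc[170:320,280:460],(360,300));c=cv2.resize(t[150:240,300:460],(440,248))
cv2.imwrite('pics/e.png',np.vstack([cv2.copyMakeBorder(a,0,0,0,260,0),np.hstack([b,cv2.copyMakeBorder(c,0,52,0,0,0)])]))
print(s['tool_pos'],[proj(p,s).round() for p in[(.455,.012,.036),(.442,.1,.031),(.521,.111,.056),(.534,.0235,.036)]])
E
```

```text
[0.44700221 0.20641955 0.21875273] [array([159., 161.]), array([230., 158.]), array([229., 233.]), array([167., 225.])]
```

View pics/e.png

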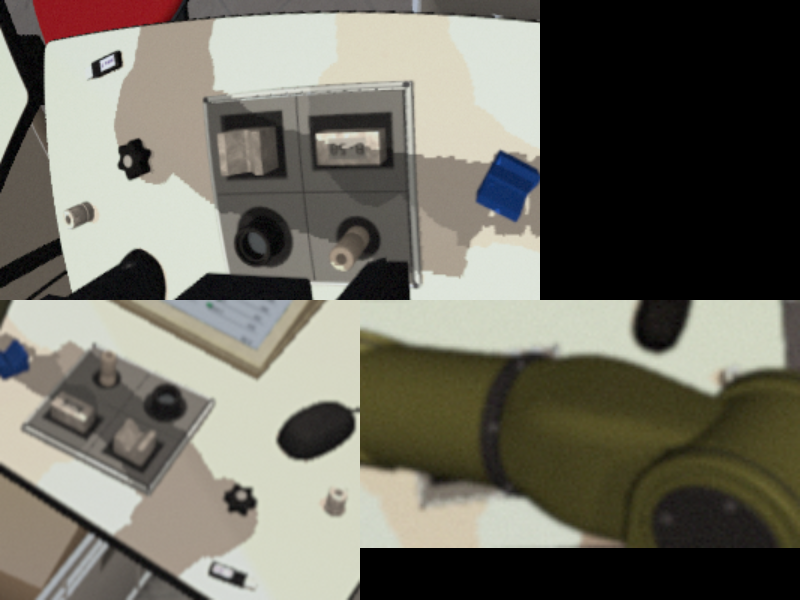

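All four pieces are upright in their pockets: V-block (248,150), steel block (350,148), loupe (262,240) and tall sample (350,245). The knob and short sample are unmoved and the arm is clear.

```bash
python3 -c "
from plant import r
print(r.finish_job())"
```

```text
the job is handed in; nothing more can be done
None
```

I placed the v-block, steel block, loupe and tall turned sample upright in their own pockets and handed the job in at about 22 s; the final pictures show all four seated and the short sample and star knob in place, but the hand-in returned no verdict.

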